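# Nest the clip cups and pack the trim kit tray

## Robot

A 7-joint arm with a two-finger parallel gripper is mounted at the origin on the work surface. World frame = base frame: x ahead of the robot, y to its left, z up, the work surface at z = 0. Lengths are in m, angles in rad, forces in N, time in s.
With the tool pointing down it reaches from about 0.425 to 0.925 m from the base axis. Payload 6.8 kg.
Tool frame: the origin (TCP) lies at the very end of the fingers, on their centre line; the grasp point (between the pads) lies 19 mm behind it; z points along the fingers, y is the line along which they close (so a half turn about z gives the same grasp; the last joint's range is limited). The gripper opens to 85 mm and grips with 20 to 120 N. Pads are 22 mm wide; open, the fingers measure 114 mm over their backs; the gripper's body (76 mm by 85 mm) begins 54 mm behind the grasp point. The pads swing forward as they close: fully open they stand 13 mm farther back than shut.
Start: joints at [1.211, 0.477, 0.022, 1.555, -0.011, 1.109, -0.083], TCP at [0.168, -0.654, 0.231] pointing down, gripper open.
Joint ranges: [-2.96, 2.96], [-0.34, 2.1], [-1.41, 1.46], [0.24, 2.44], [-1.37, 4.51], [0.17, 1.92], [-2.96, 2.96]. Speed limits (rad/s): [2.39, 2.39, 3.14, 3.14, 3.14, 3.14, 3.14].

## Interface

Orientations are given as a unit quaternion [w, x, y, z].
In Python, from station import bot gives the robot as it stands. The module is installed in compiled form; this text tells all that it offers.
- The arm moves only by the shell command python3 -m jog 'ROWS' [OPENING] [FORCE]. ROWS is JSON, a list of rows, each a list of 4 numbers: the shift along the tool's x, y, z in cm, then the turn about the tool's z in rad. In form: [[x, y, z, spin], ...]. A call has 1 to 20 rows; each row is the pose to reach, as a shift and turn from the pose commanded when the call began, along the tool's axes at that moment; what a row does not reach only later rows make up. A row lasts 1/12 s, in which the tool goes at most 41.7 mm and 7.16 degrees, less where a joint would pass 70% of its speed; a pose out of reach is approached as far as the arm can. A call with a gripper value outside its range is refused whole. OPENING is the closure, from -1 (fully open) to 1 (shut), set as the call begins (- or left out, the last holds). The fingers move at their own pace and stop on an object; FORCE is the grip in N (left out, the last holds). Time passes only in rows, so rows that repeat a pose let the fingers close. It gives the time, the measured TCP pose, the force, the opening and the grip force at its end, in the units of the state.
- bot.get_obs(): the state, without advancing time (a new reading comes with each control period).
- bot.read_camera(name): name is "side" or "top"; returns a dict with "pixels" (384x512x3 uint8, red, green, blue), "depth" (384x512 float32, m along the optical axis (not along the pixel's ray), 0 where there is no reading), "fovy" (degrees; the focal length in pixels is half the picture's height over the tangent of half this angle, whatever the lens; pixels are square), "cx", "cy" (the principal point, pixels), "pose" (4x4, takes a point from camera to world coordinates). Camera axes: x right, y down, z forward; pixel columns grow to the right and rows downward; lengths in m; the calibration is good to about 2 mm. A picture is of the moment at which its call begins.
- bot.hand_in(): hands the job in; it is judged then, once.
The state is a dict: "t": time; "q": joint angles; "joint_vel": joint speeds; "joint_torque": joint torques, N m; "eef_pos": TCP position; "tool_rot": TCP orientation; "contact_force": force on the tool from outside, world axes, zero at the start; "torque": the same for the moment, N m; "gripper_width": opening from 0.0 (shut) to 1.0 (fully open); "grasp_force": force on a finger pad.
Only numpy, scipy, OpenCV 4.12 (cv2) and the standard library are available. Lean on these libraries where they do the work, as an engineer would, in place of code of your own. Each camera call takes 0.05 s, during which the arm holds its last target. There are 200 camera calls.

## Task

Pack away the trim kit on the oak shelf: nest the two loose blue cups into the blue cup that stands in the tray's round bay, so that all three make one upright, fully seated stack there, and lay the orange trim tool flat in its shaped recess, forked blade in the narrow end. Set the pieces in place rather than dropping them, and leave the glass jar, the green chock and the vacuum where they are.

Things in the scene. Friction and masses are not known exactly. Their poses are not given: they have to be found in the camera images.
- tray: Black kit tray fixed on the oak shelf (shelf top z = 0.10), x -170 to +175 mm, 120 mm wide (y), 18 mm high; grey recess floor and bay floor 4 mm up. Origin: underside, on the long centreline; +x roughly to world +y. Tool recess on the centreline: x -152 to -32 mm is 32 mm wide, x -32 to +48 mm 20 mm wide; finger cut-outs at x -99 to -45 mm widen it to 104 mm, same floor.
- tray_bay (a point): Centre of the floor of the tray's round cup bay, 48 mm across, 14 mm deep: tray x = +120 mm, 4 mm above the tray's underside.
- tray_recess (a point): Point on the recess floor (tray x = -52 mm, y = 0) where the trim tool's origin lies when centred in the recess, tool +x along tray +x. The tool then has 5 mm of room at each end, 4 mm each side of its grip, 3 mm each side of its blade.
- cup_base: Blue cup like cup_a and cup_b, standing loose in the tray's round bay; lowest of the stack. A nested cup stops when its shoulder rests on the rim below: foot 20 mm above the lower foot, its 20 mm collar left showing, 1 mm play all round; three make 110 mm. Origin: foot centre, underside; z up its axis.
- cup_a: Blue cup, one of the two loose ones, standing on the shelf (either side). Cups are identical: 70 mm high, 45 g; top 20 mm a straight collar 62 mm outside, 57 mm inside; body below tapers from 54 mm wide at the shoulder (50 mm up) to 36 mm at the foot. Origin: foot centre, underside; z up its axis.
- cup_b: Blue cup, the other loose one, standing on the shelf (either side). Cups are identical: 70 mm high, 45 g; top 20 mm a straight collar 62 mm outside, 57 mm inside; body below tapers from 54 mm wide at the shoulder (50 mm up) to 36 mm at the foot. Origin: foot centre, underside; z up its axis.
- trim_tool: Orange flat trim tool, 190 mm long (x), lying flat on the shelf, 60 g. Grip x -95 to +15 mm, 24 mm wide, 10 mm thick; blade x +15 to +95 mm, 14 mm wide, 6 mm thick, last 26 mm forked. Origin: mid-length, underside; +x to the fork (roughly world +y), z up. Centre of mass near x = -20 mm.
- tool_grip (a point): Where to grip the trim tool across its 24 mm width: x = -20 mm, 5 mm above its underside, near the centre of mass; it comes over the middle of the tray's finger cut-outs when the tool lies in its recess. Axes as the tool's.
- tool_tip (a point): Forked end of the trim tool's blade (tool x = +95 mm).
- jar: Clear glass clip-lid jar with an orange gasket, 84 mm across, 109 mm high, wire clasp out to 46 mm from the axis, standing on the shelf, loose; leave it alone. Origin: centre of the underside.
- chock: Green silicone wheel chock, wedge 150 mm long (x), 80 mm wide, 78 mm high, loose on the shelf's right part; leave it alone. Origin: centre of the underside.
- vacuum: Silver handheld vacuum with clear dust cup, black nozzle and top handle with a toggle switch, 310 mm long (x), 90 mm wide, 146 mm high, loose on the shelf's left end; leave it alone. Origin: on the underside, mid-length.
Mind the look-alikes: they are no part of the job. What is shaped like the cup_b but pink is not meant. What is shaped like the cup_a but turquoise is not meant.

How it is judged:
By the outcome, as a careful person would: the job done as asked, in the order asked, and still so for the second after the job is handed in, with the robot touching nothing.
It also fails if it takes over 64 s, if anything falls off the work surface, if the arm or the gripper's body presses on something with over 40 N, if the wrist force passes 120 N, or if a joint passes its speed limit or range.

## Working session

There is one attempt and no reset: what is moved stays moved. The work goes in short steps, Python scripts to look and compute and a shell command to move; the robot and the scene stay as the last step left them, time stands still between calls to the robot, and variables do not carry over. Pictures are saved under pics/ and viewed, at most 10 in all, crops included, and the job is handed in when it is done.

```bash
mkdir -p pics; cat > h.py <<'E'
import numpy as np, cv2
from station import bot
def cam(n):
    c=bot.read_camera(n); f=192/np.tan(np.radians(c["fovy"])/2)
    d=c["depth"]; v,u=np.mgrid[:384,:512]
    P=np.stack([(u-c["cx"])/f*d,(v-c["cy"])/f*d,d],-1)@c["pose"][:3,:3].T+c["pose"][:3,3]
    P[d==0]=np.nan
    return c["pixels"],P,c,f
E
python3 - <<'E'
from h import *
for n in("side","top"):
    p,P,c,f=cam(n); cv2.imwrite(f"pics/{n}0.png",cv2.resize(p[:,:,::-1],(800,600))); print(n,c["pose"].round(3),f,(c["depth"]==0).mean())
o=bot.get_obs(); print(o)
E
```

```text
side [[ 0.879 -0.295  0.375 -0.201]
 [-0.478 -0.554  0.682 -1.275]
 [ 0.007 -0.778 -0.628  1.272]
 [ 0.     0.     0.     1.   ]] 473.6960553044788 0.021642049153645832
top [[ 0.007 -0.985  0.171  0.241]
 [-1.    -0.006  0.005 -0.009]
 [-0.004 -0.171 -0.985  1.508]
 [ 0.     0.     0.     1.   ]] 460.58252367908693 0.004150390625
{'t': 0.1, 'q': array([ 1.21089129,  0.47773749,  0.02233765,  1.55633901, -0.01148882,
        1.10929608, -0.08308184]), 'joint_vel': array([-0.00170551, -0.00077842,  0.0020558 , -0.0017724 ,  0.00049925,
       -0.00117538, -0.00107181]), 'joint_torque': array([ 4.26403261e-03, -5.97757673e+01,  1.61367383e+00, -2.81954759e+01,
        1.28026385e-02,  4.98461479e-03,  1.75301625e-05]), 'eef_pos': array([ 0.16803611, -0.65320499,  0.23041512]), 'tool_rot': array([-8.08815013e-04,  9.92081405e-01,  1.25593804e-01, -1.67014631e-04]), 'contact_force': array([-0.22295561, -0.38423243, -0.02384874]), 'torque': array([ 0.02008663, -0.03266012, -0.02682296]), 'grasp_force': 0.0, 'gripper_width': 0.9980076145882854}
```

View pics/side0.png

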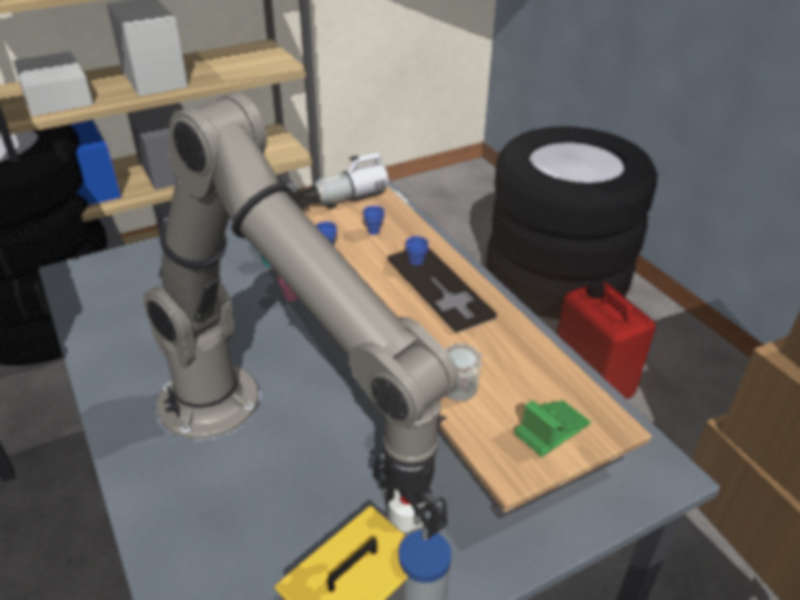

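View pics/top0.png

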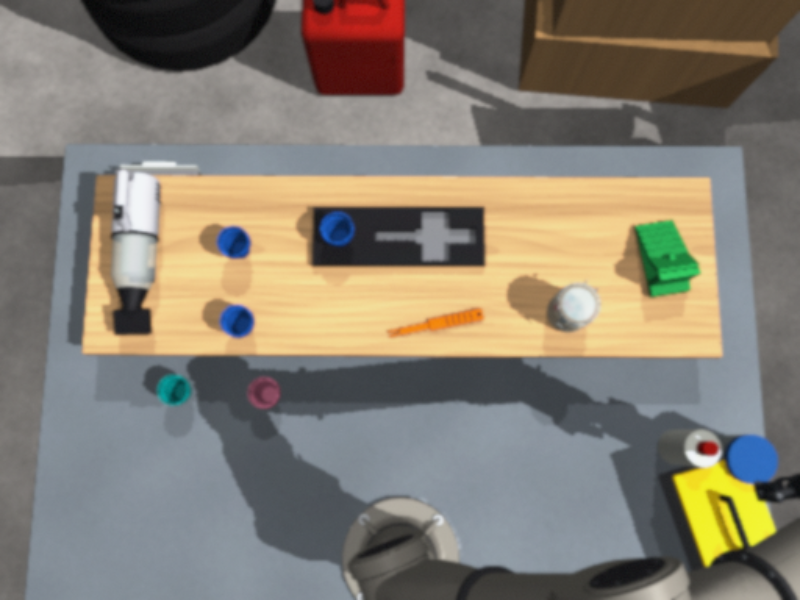

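Top view (800x600 scale): the blue cups are at (234,242), (237,321) and in the tray bay at (337,228). The orange tool runs from its fork at (390,332) to its grip end at (482,315). The jar is at (573,307) and the chock at (667,258).

Possible mix-ups:
- **Cups:** turquoise (174,389), pink (263,392) and the blue bottle cap (752,458) are not meant. I choose the blue cups at (234,242) and (237,321).
- **Tool:** the orange jar gasket is the only other orange thing.

```bash
cat > m.py <<'E'
from h import *
def cups(n):
    p,P,c,f=cam(n); h=cv2.cvtColor(p,cv2.COLOR_RGB2HSV)
    m=cv2.inRange(h,(108,120,40),(128,255,255)); k,l,s,_=cv2.connectedComponentsWithStats(m)
    for i in range(1,k):
        if s[i,4]<40: continue
        Q=P[(l==i)]; Q=Q[np.isfinite(Q).all(1)]
        if len(Q)<20: continue
        zt=np.percentile(Q[:,2],97)
        # project outline of the mask: upper rim plane
        if n=="top":
            cn=max(cv2.findContours((l==i).astype(np.uint8),0,1)[0],key=len)
        R=Q[Q[:,2]>zt-.012]; (cx,cy),r=cv2.minEnclosingCircle(R[:,:2].astype(np.float32))
        print(n,s[i].tolist(),"ztop %.4f"%zt,"ctr %.4f %.4f r %.4f"%(cx,cy,r),"med",np.median(R[:,:2],0).round(4))
    return p,P,c,f,h
if __name__=="__main__":
    for n in("top","side"):
        p,P,c,f,h=cups(n)
        w=(P[...,0]>.3)&(P[...,0]<.8)&(abs(P[...,1])<.5)&(P[...,2]<.16)
        m=(cv2.inRange(h,(5,150,120),(18,255,255))>0)&w&(P[...,2]<.125)
        k,l,s,_=cv2.connectedComponentsWithStats(m.astype(np.uint8)); 
        for i in range(1,k):
            if s[i,4]<60: continue
            Q=P[l==i]; r=cv2.minAreaRect(Q[:,:2].astype(np.float32)*1000)
            print(n,"orange",s[i].tolist(),np.array(r[0]).round(1),np.array(r[1]).round(1),round(r[2],2),"z",np.percentile(Q[:,2],[10,50,90]).round(4))
        m=(h[...,2]<60)&w&(P[...,0]>.42)&(P[...,2]>.09)&(P[...,2]<.13)
        k,l,s,_=cv2.connectedComponentsWithStats(m.astype(np.uint8)); i=1+np.argmax(s[1:,4])
        Q=P[l==i]; r=cv2.minAreaRect(Q[:,:2].astype(np.float32)*1000)
        print(n,"tray",s[i].tolist(),np.array(r[0]).round(1),np.array(r[1]).round(1),round(r[2],2),"z",np.percentile(Q[:,2],[10,50,90]).round(4))
        x0,y0,x1,y1=s[i,0],s[i,1],s[i,0]+s[i,2],s[i,1]+s[i,3]
        g=np.zeros(m.shape,bool); g[y0:y1,x0:x1]=1
        g&=(h[...,1]<60)&(h[...,2]>90)&w
        Q=P[g]; r=cv2.minAreaRect(Q[:,:2].astype(np.float32)*1000)
        print(n,"grey",g.sum(),np.array(r[0]).round(1),np.array(r[1]).round(1),round(r[2],2),"z",np.percentile(Q[:,2],[10,50,90]).round(4))
        if n=="top": cv2.imwrite("pics/crop.png",cv2.resize(p[100:230,100:330,::-1],None,fx=3.4,fy=3.4,interpolation=2))
E
python3 m.py
```

```text
top [204, 135, 24, 23, 438] ztop 0.1770 ctr 0.6323 0.1283 r 0.0320 med [0.6347 0.1288]
top [139, 146, 21, 19, 301] ztop 0.1714 ctr 0.6054 0.3259 r 0.0312 med [0.6037 0.3212]
top [141, 196, 21, 19, 308] ztop 0.1710 ctr 0.4522 0.3125 r 0.0304 med [0.4478 0.3028]
top [464, 278, 34, 32, 130] ztop 0.2848 ctr 0.1682 -0.6004 r 0.0045 med [ 0.1688 -0.6013]
top orange [249, 197, 61, 19, 429] [459.3 -66.4] [ 27.  187.7] 12.48 z [0.1021 0.1089 0.114 ]
top tray [201, 134, 108, 35, 2300] [632.4  10.3] [114.  335.9] 0.34 z [0.1151 0.119  0.1228]
top grey 799 [628.6 -44.3] [106.2 175.3] 25.47 z [0.101  0.1049 0.1091]
side [46, 78, 31, 53, 1019] ztop 0.0212 ctr -0.0027 1.5158 r 0.1407 med [0.0171 1.4934]
side [234, 133, 11, 16, 124] ztop 0.1712 ctr 0.6035 0.3182 r 0.0330 med [0.5986 0.2983]
side [204, 143, 10, 11, 73] ztop 0.6065 ctr 0.1355 -0.4500 r 0.0025 med [ 0.1355 -0.4499]
side [261, 152, 12, 17, 161] ztop 0.1756 ctr 0.6341 0.1194 r 0.0346 med [0.6236 0.1021]
side [256, 340, 32, 32, 783] ztop 0.1349 ctr 0.1978 -0.6632 r 0.0486 med [ 0.1988 -0.6673]
side tray [250, 161, 66, 50, 910] [634.   -0.9] [341.8 118.9] 89.85 z [0.1127 0.1185 0.1228]
side grey 256 [692.1 -13. ] [274.1 149.2] 34.09 z [0.1016 0.1065 0.1169]
```

View pics/crop.png

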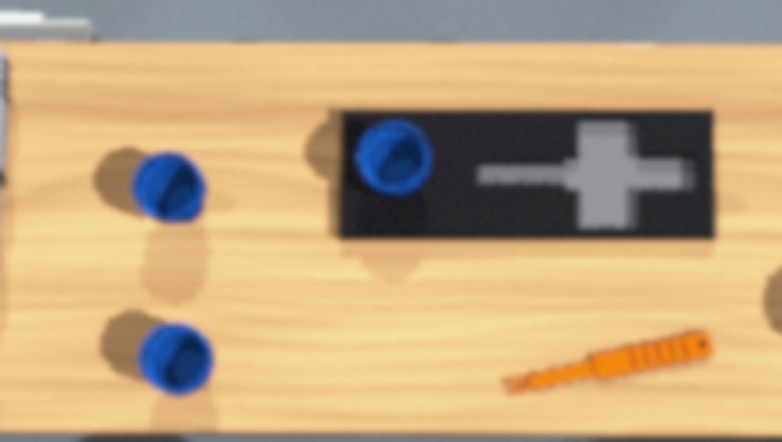

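The crop confirms the two plain blue cups at (168,186) and (175,358), and the base cup in the bay at (394,156). The tool's fork is at (508,385), pointing left, and its grip end is at (710,343). Next is a sub-pixel silhouette fit.

```bash
cat > fit.py <<'E'
from h import *
from scipy.optimize import minimize
S=6
def circ(r,z,n=48):
    a=np.arange(n)*2*np.pi/n; return np.c_[r*np.cos(a),r*np.sin(a),np.full(n,z)]
def box(x0,x1,w,h): return np.array([[x,y,z] for x in(x0,x1) for y in(-w/2,w/2) for z in(0,h)])
CUP=[np.r_[circ(.031,.07),circ(.031,.05),circ(.018,0)]]
def cupfrom(z): return [np.r_[circ(.031,.07),circ(.031,.05),circ(.018+.009*z/.05,z)]]
TOOL=[box(-.095,.015,.024,.01),box(.015,.095,.014,.006)]
TRAY=[box(-.17,.175,.12,.018)]
def ucolor(n,kind):
    p,P,c,f=cam(n); big=cv2.resize(p,None,fx=S,fy=S,interpolation=cv2.INTER_CUBIC); h=cv2.cvtColor(big,cv2.COLOR_RGB2HSV)
    if kind=="cup": m=cv2.inRange(h,(106,140,35),(128,255,255))
    if kind=="tool": m=cv2.inRange(h,(4,190,150),(16,255,255))
    if kind=="tray": m=((h[...,2]<75)|(h[...,1]<50)|cv2.inRange(h,(106,140,35),(128,255,255))).astype(np.uint8)*255
    return (m>0).astype(np.uint8),c,f
def proj(X,c,f):
    q=(X-c["pose"][:3,3])@c["pose"][:3,:3]; return np.c_[(q[:,0]/q[:,2]*f+c["cx"]+.5)*S-.5,(q[:,1]/q[:,2]*f+c["cy"]+.5)*S-.5]
def sil(parts,v,c,f,shape):
    m=np.zeros(shape,np.uint8); C,s=np.cos(v[3]),np.sin(v[3])
    for B in parts:
        X=B@np.array([[C,s,0],[-s,C,0],[0,0,1]])+v[:3]
        cv2.fillConvexPoly(m,cv2.convexHull((proj(X,c,f)*16).round().astype(np.int32)),1,shift=4)
    return m
def fit(parts,kind,v0,names,free=(0,1,2),pad=20,ign=None):
    D=[]
    for n in names:
        m,c,f=ucolor(n,kind); s=sil(parts,v0,c,f,m.shape); x,y,w,h=cv2.boundingRect(s); k=pad*S//4
        win=np.zeros_like(m); win[max(0,y-k):y+h+k,max(0,x-k):x+w+k]=1; D.append((m,c,f,win))
    free=list(free)
    def cost(d):
        v=np.array(v0,float); v[free]+=d*SC
        return sum(((sil(parts,v,c,f,m.shape)!=m)&(win>0)).sum()/max(1,(m&win).sum()) for m,c,f,win in D)
    SC=np.array([.001,.001,.001,.01])[free]
    best=None
    for st in(4,2):
        x0=np.zeros(len(free)) if best is None else best.x
        best=minimize(cost,x0,method="Nelder-Mead",options=dict(initial_simplex=np.r_[[x0],x0+st*np.eye(len(free))],xatol=.02,fatol=1e-5))
    v=np.array(v0,float); v[free]+=best.x*SC
    print(kind,names,v.round(4),"cost %.3f"%best.fun); return v
E
python3 - <<'E'
from fit import *
for nm,v in (("A",[.605,.324,.1,0]),("B",[.452,.311,.1,0])):
    fit(CUP,"cup",v,["top"],(0,1))
    fit(CUP,"cup",v,["top","side"] if nm=="A" else ["top"])
b=[.632,.127,.104,0]
fit(cupfrom(.014),"cup",b,["top"],(0,1)); fit(cupfrom(.014),"cup",b,["top","side"])
t=[.459,-.066,.1,np.pi/2-.0]
for a in(.22,-.22): fit(TOOL,"tool",[.459,-.066,.1,np.pi/2+a],["top"],(0,1,3))
fit(TRAY,"tray",[.632,.005,.1,np.pi/2],["top"],(0,1,3)); fit(TRAY,"tray",[.632,.005,.1,np.pi/2],["top","side"],(0,1,2,3))
E
```

```text
cup ['top'] [0.6048 0.326  0.1    0.    ] cost 0.317
cup ['top', 'side'] [0.6089 0.3312 0.0855 0.    ] cost 1.760
cup ['top'] [0.4525 0.3112 0.1    0.    ] cost 0.289
cup ['top'] [ 0.4815  0.3595 -0.0871  0.    ] cost 0.025
cup ['top'] [0.6334 0.1289 0.104  0.    ] cost 0.153
cup ['top', 'side'] [0.6352 0.1263 0.1006 0.    ] cost 1.038
tool ['top'] [ 0.4582 -0.0627  0.1     1.7891] cost 0.404
tool ['top'] [ 0.4579 -0.0642  0.1     1.7924] cost 0.405
tray ['top'] [0.6381 0.0072 0.1    1.5767] cost 0.095
tray ['top', 'side'] [0.636  0.0116 0.0982 1.5628] cost 0.668
```

```bash
python3 - <<'E'
from fit import *
ims=[]
for parts,k,v in((CUP,"cup",[.6048,.326,.1,0]),(TOOL,"tool",[.458,-.064,.1,1.79]),(TRAY,"tray",[.638,.0072,.1,1.577])):
  for n in("top","side"):
    m,c,f=ucolor(n,k); s=sil(parts,v,c,f,m.shape)
    x,y,w,h=cv2.boundingRect(s); x-=40;y-=40;w+=80;h+=80
    b=cv2.resize(c["pixels"],None,fx=S,fy=S,interpolation=2)[:,:,::-1].copy()
    cv2.drawContours(b,cv2.findContours(s,0,1)[0],-1,(255,255,255),1); cv2.drawContours(b,cv2.findContours(m,0,1)[0],-1,(0,255,0),1)
    b=b[y:y+h,x:x+w]; k2=min(390/b.shape[1],195/b.shape[0]); b=cv2.resize(b,None,fx=k2,fy=k2)
    o=np.zeros((195,390,3),np.uint8); o[:b.shape[0],:b.shape[1]]=b; ims.append(o)
cv2.imwrite("pics/ov.png",np.vstack([np.hstack(ims[i:i+2]) for i in(0,2,4)]))
E
```

```text
(no output)
```

View pics/ov.png

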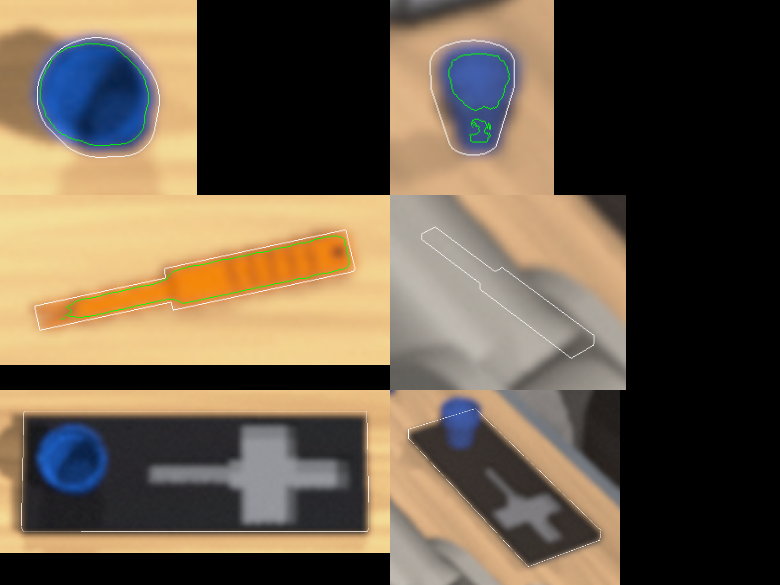

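The overlay shows the models (white) lining up with the pictures, but my colour masks (green) are too tight for the cup and tool. I'll loosen them and refit.

```bash
python3 - <<'E'
s=open("fit.py").read()
s=s.replace('m=cv2.inRange(h,(106,140,35),(128,255,255))\n','m=(big[...,2].astype(int)-big[...,0]>10)\n',1).replace('(4,190,150),(16,','(3,172,110),(18,')
s=s.replace('CUP=[np.r_[circ(.031,.07),circ(.031,.05),circ(.018,0)]]','CUP=[np.r_[circ(.031,.07),circ(.031,.05)],np.r_[circ(.027,.05),circ(.018,0)]]')
s=s.replace('return [np.r_[circ(.031,.07),circ(.031,.05),circ(.018+.009*z/.05,z)]]','return [CUP[0],np.r_[circ(.027,.05),circ(.018+.009*z/.05,z)]]')
open("fit.py","w").write(s)
E
cat > run1.py <<'E'
from fit import *
A=[.605,.325,.1,0];B=[.452,.311,.1,0]; b=[.633,.128,.104,0]
fit(CUP,"cup",A,["top"],(0,1)); fit(CUP,"cup",A,["side"],(0,1));fit(CUP,"cup",A,["top","side"])
fit(CUP,"cup",B,["top"],(0,1))
for n in(["top"],["side"]): fit(cupfrom(.014),"cup",b,n,(0,1))
fit(cupfrom(.014),"cup",b,["top","side"])
fit(TOOL,"tool",[.459,-.064,.1,1.79],["top"],(0,1,3))
fit(TRAY,"tray",[.636,.008,.1,1.577],["side"],(0,1,3))
E
python3 run1.py
```

```text
cup ['top'] [0.6069 0.3287 0.1    0.    ] cost 0.077
cup ['side'] [0.6094 0.3246 0.1    0.    ] cost 0.202
cup ['top', 'side'] [0.6097 0.3306 0.094  0.    ] cost 0.271
cup ['top'] [0.4532 0.3148 0.1    0.    ] cost 0.052
cup ['top'] [0.635  0.1294 0.104  0.    ] cost 0.262
cup ['side'] [0.6314 0.1165 0.104  0.    ] cost 0.076
cup ['top', 'side'] [0.6366 0.1246 0.0972 0.    ] cost 0.352
tool ['top'] [ 0.4579 -0.0637  0.1     1.7926] cost 0.179
tray ['side'] [0.6389 0.0115 0.1    1.5528] cost 0.569
```

```bash
python3 -m jog '[[0,0,-4,0],[0,0,-8,0],[0,0,-10,0],[0,0,-10,0],[0,0,-10,0]]' -1 40
```

```text
t: 2.12
eef_pos: [0.1683, -0.6544, 0.3329]
tool_rot: [0.002, 0.992, 0.126, 0.0]
contact_force: [0.4, 0.1, -1.3]
gripper_width: 1.001
grasp_force: 0.0
```

```bash
cat > go.py <<'E'
import sys,numpy as np
from station import bot
from scipy.spatial.transform import Rotation as R
o=bot.get_obs(); q=o["tool_rot"]; M=R.from_quat([q[1],q[2],q[3],q[0]]).as_matrix()
print("yaw_y %.3f"%np.arctan2(M[1,1],M[0,1]),"q7 %.2f"%o["q"][6],o["eef_pos"].round(4))
for a in sys.argv[1:]:
    print(a,(100*M.T@(np.array(eval(a))-o["eef_pos"])).round(2))
E
python3 go.py "[.55,-.25,.33]" "[.607,.328,.25]"
```

```text
yaw_y -1.319 q7 -0.08 [ 0.1683 -0.6544  0.3329]
[.55,-.25,.33] [ 47.03 -29.66   0.21]
[.607,.328,.25] [ 66.95 -84.24   8.04]
```

```bash
python3 -m jog '[[3,-2,0,0],[10,-6,0,0],[20,-13,0,0],[30,-19,0,0],[47,-30,0,0],[47,-30,0,0],[47,-30,0,0],[47,-30,0,0],[47,-30,0,0],[47,-30,0,0],[47,-30,0,0],[47,-30,0,0],[47,-30,0,0],[47,-30,0,0],[47,-30,0,0],[67,-84,4,0],[67,-84,4,0],[67,-84,4,0],[67,-84,4,0],[67,-84,4,0]]'; python3 go.py "[.607,.328,.25]"  "[.607,.328,.138]"
```

```text
t: 3.78
eef_pos: [0.5688, -0.0385, 0.3152]
tool_rot: [0.0, 0.992, 0.125, -0.001]
contact_force: [1.1, 0.2, 0.1]
gripper_width: 0.999
grasp_force: 0.0
yaw_y -1.320 q7 -1.45 [ 0.5688 -0.0385  0.3152]
[.607,.328,.25] [ 12.81 -34.56   6.5 ]
[.607,.328,.138] [ 12.84 -34.56  17.7 ]
```

```bash
python3 -m jog '[[12.8,-34.5,5,0],[12.8,-34.5,5,0],[12.8,-34.5,5,0],[12.8,-34.5,5,0],[12.8,-34.5,5,0],[12.8,-34.5,5,0],[12.8,-34.5,5,0],[12.8,-34.5,5,0],[12.8,-34.5,5,0],[12.8,-34.5,5,0],[12.8,-34.5,5,0],[12.8,-34.5,5,0],[12.8,-34.5,5,0],[12.8,-34.5,5,0]]'; python3 go.py  "[.607,.328,.138]"; python3 - <<'E'
from h import *
a=[cv2.resize(cam(n)[0][r,c,::-1],(390,390),interpolation=2) for n,r,c in(("top",slice(110,210),slice(100,200)),("side",slice(90,190),slice(180,280)))]
cv2.imwrite("pics/a1.png",np.hstack(a))
E
```

```text
t: 4.95
eef_pos: [0.6087, 0.3243, 0.2667]
tool_rot: [0.001, 0.992, 0.124, 0.0]
contact_force: [0.6, -0.5, -0.5]
gripper_width: 1.007
grasp_force: 0.0
yaw_y -1.322 q7 -2.08 [0.6087 0.3243 0.2667]
[.607,.328,.138] [-0.07 -0.42 12.87]
```

View pics/a1.png

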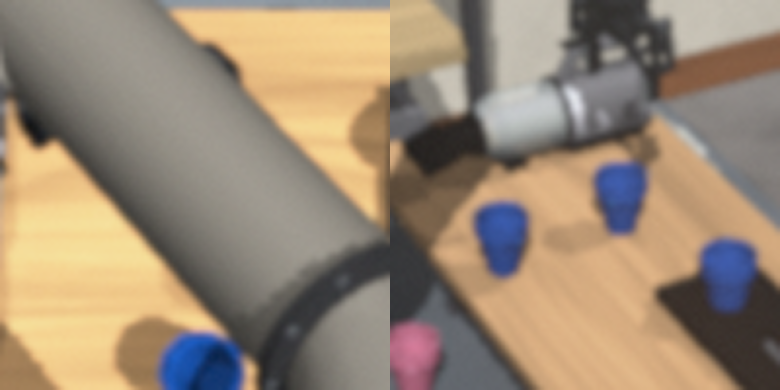

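The side view (right half) shows the gripper above cup A at (620,195), with cup B at (500,235) and the base cup at (727,270), all clear.

```bash
python3 -m jog '[[0,-0.3,2,0],[0,-0.3,5,0],[0,-0.3,8,0],[0,-0.3,10,0],[0,-0.3,11.5,0],[0,-0.3,12.8,0],[0,-0.3,12.8,0],[0,-0.3,12.8,0],[0,-0.3,12.8,0]]'; python3 -m jog '[[0,0,0,0],[0,0,0,0],[0,0,0,0],[0,0,0,0],[0,0,0,0],[0,0,0,0],[0,0,0,0],[0,0,0,0]]' 1 25;python3 - <<'E'
from fit import *
fit(CUP,"cup",[.453,.315,.1,0],["side"],(0,1)); fit(CUP,"cup",[.453,.315,.1,0],["side"])
E
```

```text
t: 5.8
eef_pos: [0.608, 0.3299, 0.1403]
tool_rot: [-0.0, 0.992, 0.125, 0.001]
contact_force: [0.1, 0.5, 0.6]
gripper_width: 0.998
grasp_force: 0.0
t: 6.47
eef_pos: [0.6083, 0.33, 0.1406]
tool_rot: [-0.0, 0.992, 0.125, 0.001]
contact_force: [0.1, -2.5, 6.0]
gripper_width: 0.729
grasp_force: 26.6
cup ['side'] [0.457  0.3109 0.1    0.    ] cost 0.147
cup ['side'] [0.5032 0.4272 0.0174 0.    ] cost 0.049
```

```bash
python3 -m jog '[[0,0,-1,0],[0,0,-3,0],[0,0,-6,0],[0,0,-9,0],[0,0,-12,0],[0,0,-12,0],[0,0,-12,0]]'; python3 go.py "[.6355,.128,.255]" "[.6355,.128,.165]"
```

```text
t: 7.15
eef_pos: [0.608, 0.3305, 0.2618]
tool_rot: [-0.001, 0.992, 0.126, 0.002]
contact_force: [-0.1, 1.0, -1.2]
gripper_width: 0.726
grasp_force: 27.5
yaw_y -1.319 q7 -2.08 [0.608  0.3305 0.2618]
[.6355,.128,.255] [-2.38 20.29  0.64]
[.6355,.128,.165] [-2.42 20.31  9.64]
```

```bash
python3 -m jog '[[0,2,0,0],[-0.5,5,0,0],[-1,8,0,0],[-1.5,11,0,0],[-2,14,0,0],[-2.4,17,0,0],[-2.4,19,0,0],[-2.4,20.3,0,0],[-2.4,20.3,0,0],[-2.4,20.3,0,0],[-2.4,20.3,0,0]]'; python3 go.py "[.6355,.128,.255]" "[.6355,.128,.165]"; python3 - <<'E'
from h import *
p=cam("side")[0]; cv2.imwrite("pics/a2.png",cv2.resize(p[90:210,210:330,::-1],(480,480),interpolation=2))
from fit import *
fit(cupfrom(.014),"cup",[.6355,.126,.104,0],["side"],(0,1))
E
```

```text
t: 8.07
eef_pos: [0.6338, 0.1294, 0.2585]
tool_rot: [-0.001, 0.992, 0.127, -0.0]
contact_force: [-0.1, -0.0, -0.5]
gripper_width: 0.725
grasp_force: 27.5
yaw_y -1.316 q7 -1.77 [0.6338 0.1294 0.2585]
[.6355,.128,.255] [0.13 0.18 0.35]
[.6355,.128,.165] [0.13 0.2  9.35]
cup ['side'] [0.6311 0.1159 0.104  0.    ] cost 0.165
```

View pics/a2.png

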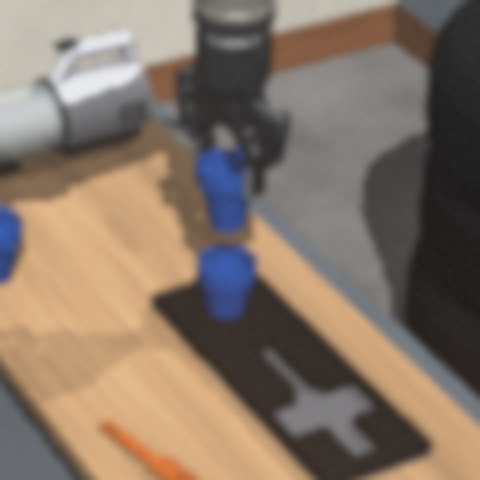

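The cup held at (225,190) is upright above the base cup at (227,280). Descending slowly.

```bash
python3 -m jog '[[0.1,0.2,1.5,0],[0.1,0.2,3,0],[0.1,0.2,4.5,0],[0.1,0.2,5.7,0],[0.1,0.2,6.7,0],[0.1,0.2,7.5,0],[0.1,0.2,8,0],[0.1,0.2,8,0],[0.1,0.2,8,0]]'; python3 -m jog '[[0,0,0.4,0],[0,0,0.8,0],[0,0,1.1,0],[0,0,1.1,0],[0,0,1.1,0]]'
```

```text
t: 8.92
eef_pos: [0.6362, 0.1255, 0.1791]
tool_rot: [-0.0, 0.992, 0.126, 0.0]
contact_force: [-0.3, 1.0, -0.5]
gripper_width: 0.723
grasp_force: 27.4
t: 9.33
eef_pos: [0.6362, 0.1257, 0.1682]
tool_rot: [-0.0, 0.992, 0.126, 0.0]
contact_force: [-0.1, 0.7, 1.5]
gripper_width: 0.726
grasp_force: 29.1
```

```bash
python3 -m jog '[[0,0,0.2,0],[0,0,0.3,0],[0,0,0.3,0],[0,0,0.3,0]]';  python3 - <<'E'
from h import *
p=cam("side")[0]; cv2.imwrite("pics/a3.png",cv2.resize(p[100:180,230:310,::-1],(480,480),interpolation=2))
E
```

```text
t: 9.67
eef_pos: [0.6377, 0.1261, 0.168]
tool_rot: [-0.0, 0.992, 0.125, 0.002]
contact_force: [-3.0, -0.7, 14.7]
gripper_width: 0.728
grasp_force: 32.8
```

View pics/a3.png

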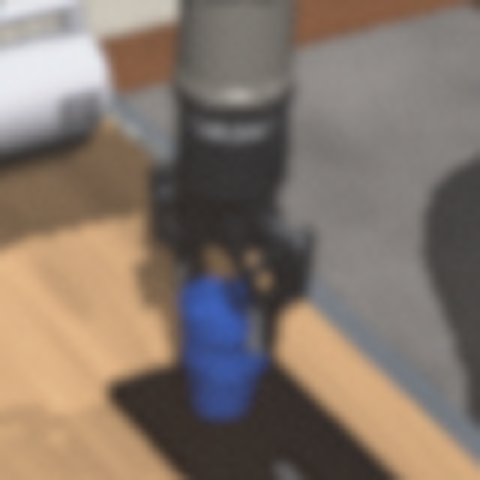

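The arm is in contact at z 0.168, with 15 N and some sideways force, a few mm above the expected seat. I'll relieve the sideways load with a small wiggle.

```bash
python3 -m jog '[[-0.2,0,-0.1,0],[-0.3,0,0,0],[-0.2,0.15,0,0],[-0.2,-0.15,0.05,0],[-0.1,0,0.1,0],[-0.1,0,0.1,0],[-0.1,0,0.1,0]]'; python3 go.py
```

```text
t: 10.3
eef_pos: [0.6374, 0.1259, 0.1678]
tool_rot: [-0.0, 0.992, 0.125, 0.003]
contact_force: [-3.5, -0.3, 18.7]
gripper_width: 0.729
grasp_force: 34.9
yaw_y -1.319 q7 -1.81 [0.6374 0.1259 0.1678]
```

```bash
python3 -m jog '[[0,0,-0.2,0],[0,0,-0.3,0],[0,0,-0.3,0]]'; python3 -m jog '[[0,0,0,0],[0,0,0,0],[0,0,0,0],[0,0,0,0]]' 0.2;python3 -m jog '[[0,0,0,0],[0,0,-1,0],[0,0,-3,0],[0,0,-6,0],[0,0,-9,0],[0,0,-12,0],[0,0,-12,0],[0,0,-12,0]]' -1; python3 go.py "[.455,.313,.27]" "[.455,.313,.144]"; python3 - <<'E'
from h import *
p=cam("side")[0]; cv2.imwrite("pics/a4.png",cv2.resize(p[100:180,230:310,::-1],(480,480),interpolation=2))
E
```

```text
t: 10.55
eef_pos: [0.6358, 0.1256, 0.168]
tool_rot: [-0.0, 0.992, 0.126, 0.001]
contact_force: [-1.5, 0.9, 7.8]
gripper_width: 0.728
grasp_force: 31.1
t: 10.88
eef_pos: [0.6359, 0.1256, 0.168]
tool_rot: [-0.0, 0.992, 0.126, 0.001]
contact_force: [-0.9, 1.1, 8.8]
gripper_width: 0.728
grasp_force: 31.1
t: 11.55
eef_pos: [0.636, 0.125, 0.2891]
tool_rot: [0.0, 0.992, 0.125, 0.002]
contact_force: [0.2, 0.5, -1.0]
gripper_width: 1.001
grasp_force: 0.0
yaw_y -1.319 q7 -1.76 [0.636  0.125  0.2891]
[.455,.313,.27] [-12.86 -22.71   1.85]
[.455,.313,.144] [-12.91 -22.72  14.45]
```

View pics/a4.png

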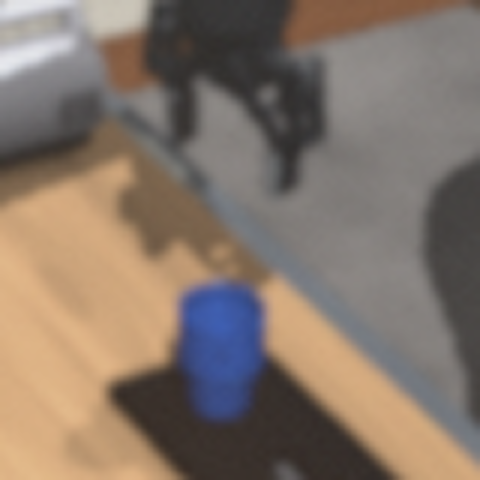

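Cup A stands nested and upright at (222,350), its collar flush on the base collar. I'll check its rim height and move to cup B.

```bash
python3 - <<'E'
from m import *
cups("side"); cups("top")
E
python3 -m jog '[[-1,-2,0,0],[-3,-5,0,0],[-5,-8,0,0],[-7,-12,0,0],[-9,-16,0,0],[-11,-19,0,0],[-12.9,-22.7,0,0],[-12.9,-22.7,2,0],[-12.9,-22.7,4,0],[-12.9,-22.7,4,0],[-12.9,-22.7,4,0]]'; python3 go.py "[.455,.313,.144]"
```

```text
side [46, 78, 31, 53, 1018] ztop 0.0203 ctr 0.0026 1.5126 r 0.1385 med [0.0168 1.4923]
side [202, 142, 12, 18, 148] ztop 0.1695 ctr 0.4544 0.3091 r 0.0367 med [0.4511 0.2944]
side [261, 148, 13, 21, 215] ztop 0.1924 ctr 0.6345 0.1217 r 0.0356 med [0.6339 0.108 ]
side [256, 340, 32, 32, 822] ztop 0.1348 ctr 0.2033 -0.6629 r 0.0464 med [ 0.2003 -0.6656]
top [141, 196, 21, 19, 309] ztop 0.1707 ctr 0.4510 0.3132 r 0.0306 med [0.4542 0.3161]
top [465, 278, 33, 31, 133] ztop 0.1346 ctr 0.2020 -0.6575 r 0.0481 med [ 0.1971 -0.673 ]
t: 12.62
eef_pos: [0.4528, 0.3116, 0.2452]
tool_rot: [0.001, 0.992, 0.125, -0.002]
contact_force: [1.5, 0.4, 0.8]
gripper_width: 1.003
grasp_force: 0.0
yaw_y -1.319 q7 -2.20 [0.4528 0.3116 0.2452]
[.455,.313,.144] [ 0.29 -0.1  10.12]
```

Side depth puts the rim at 0.192, so it's seated (0.194 expected). Now grasping cup B.

```bash
python3 -m jog '[[0.2,-0.1,2,0],[0.2,-0.1,5,0],[0.2,-0.1,7.5,0],[0.2,-0.1,9,0],[0.2,-0.1,10.1,0],[0.2,-0.1,10.1,0],[0.2,-0.1,10.1,0]]'; python3 -m jog '[[0,0,0,0],[0,0,0,0],[0,0,0,0],[0,0,0,0],[0,0,0,0],[0,0,0,0]]' 1 25;  python3 -m jog '[[0,0,-1,0],[0,0,-3,0],[0,0,-6,0],[0,0,-9,0],[0,0,-12,0],[0,0,-14,0],[0,0,-14,0],[0,0,-14,0]]'; python3 go.py "[.6355,.1265,.28]" "[.6355,.1265,.192]"
```

```text
t: 13.2
eef_pos: [0.4559, 0.3142, 0.1464]
tool_rot: [-0.0, 0.992, 0.125, 0.0]
contact_force: [-0.6, 0.3, 0.5]
gripper_width: 1.002
grasp_force: 0.0
t: 13.7
eef_pos: [0.4564, 0.3149, 0.1476]
tool_rot: [-0.001, 0.992, 0.125, 0.001]
contact_force: [0.0, -1.5, 6.1]
gripper_width: 0.727
grasp_force: 26.6
t: 14.37
eef_pos: [0.4557, 0.3147, 0.2878]
tool_rot: [-0.001, 0.992, 0.126, 0.002]
contact_force: [-0.4, -0.9, -0.7]
gripper_width: 0.723
grasp_force: 27.6
yaw_y -1.319 q7 -2.18 [0.4557 0.3147 0.2878]
[.6355,.1265,.28] [12.73 22.71  0.79]
[.6355,.1265,.192] [12.7  22.72  9.59]
```

```bash
python3 -m jog '[[1,2,0,0],[3,5,0,0],[5,8,0,0],[7,12,0,0],[9,15,0,0],[11,18.5,0,0],[12,21,0,0],[12.7,22.7,0,0],[12.7,22.7,0,0],[12.7,22.7,0,0]]'; python3 go.py "[.6355,.1265,.21]" "[.6355,.1265,.195]"; python3 - <<'E'
from m import *
p=cups("side")[0]; cv2.imwrite("pics/b1.png",cv2.resize(p[90:180,230:320,::-1],(480,480),interpolation=2))
E
```

```text
t: 15.2
eef_pos: [0.6345, 0.1246, 0.2841]
tool_rot: [0.0, 0.992, 0.124, -0.001]
contact_force: [-0.3, 1.7, -0.4]
gripper_width: 0.725
grasp_force: 27.6
yaw_y -1.321 q7 -1.76 [0.6345 0.1246 0.2841]
[.6355,.1265,.21] [ 0.17 -0.16  7.41]
[.6355,.1265,.195] [ 0.17 -0.16  8.91]
side [46, 78, 31, 53, 1018] ztop 0.0196 ctr 0.0037 1.5177 r 0.1436 med [0.016  1.4929]
side [260, 124, 12, 20, 168] ztop 0.3085 ctr 0.6272 0.1190 r 0.0366 med [0.6174 0.1103]
side [261, 149, 13, 20, 212] ztop 0.1941 ctr 0.6332 0.1198 r 0.0354 med [0.6242 0.1016]
side [256, 340, 32, 32, 822] ztop 0.1351 ctr 0.2033 -0.6636 r 0.0464 med [ 0.2004 -0.6653]
```

View pics/b1.png

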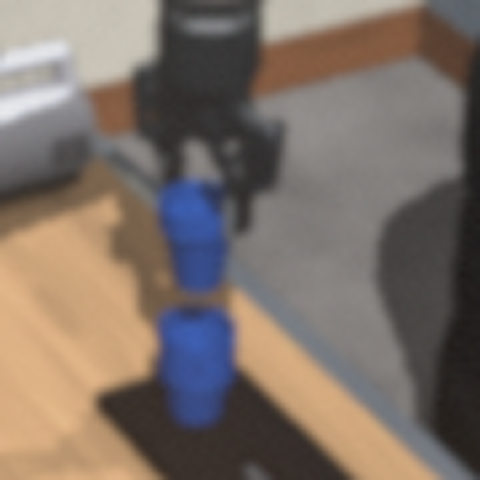

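Cup B, held at (195,235), is aligned above the two-cup stack at (197,365). Lowering.

```bash
python3 -m jog '[[0.1,-0.1,1.5,0],[0.1,-0.1,3,0],[0.1,-0.1,4.5,0],[0.1,-0.1,5.7,0],[0.1,-0.1,6.7,0],[0.1,-0.1,7.5,0],[0.1,-0.1,7.9,0],[0.1,-0.1,7.9,0],[0.1,-0.1,7.9,0]]'; python3 -m jog '[[0,0,0.3,0],[0,0,0.6,0],[0,0,0.9,0],[0,0,1.1,0],[0,0,1.1,0],[0,0,1.1,0]]'
```

```text
t: 16.0
eef_pos: [0.6357, 0.1274, 0.2072]
tool_rot: [-0.0, 0.992, 0.126, 0.0]
contact_force: [-0.6, -0.2, 0.4]
gripper_width: 0.72
grasp_force: 27.6
t: 16.5
eef_pos: [0.6355, 0.1272, 0.1957]
tool_rot: [0.0, 0.992, 0.126, -0.0]
contact_force: [-0.2, -0.2, -2.0]
gripper_width: 0.724
grasp_force: 27.6
```

```bash
python3 -m jog '[[0,0,0.15,0],[0,0,0.3,0],[0,0,0.4,0],[0,0,0.4,0],[0,0,0.4,0]]'
```

```text
t: 16.92
eef_pos: [0.6357, 0.1275, 0.1922]
tool_rot: [-0.0, 0.992, 0.126, 0.0]
contact_force: [-1.5, -0.4, 1.0]
gripper_width: 0.724
grasp_force: 27.7
```

```bash
python3 -m jog '[[0,0,0.1,0],[0,0,0.2,0],[0,0,0.3,0],[0,0,0.3,0],[0,0,0.3,0]]'; python3 - <<'E'
from m import *
cups("side")
E
```

```text
t: 17.33
eef_pos: [0.6367, 0.1292, 0.1915]
tool_rot: [-0.001, 0.992, 0.126, 0.002]
contact_force: [-2.1, 2.3, 12.9]
gripper_width: 0.722
grasp_force: 28.4
side [46, 78, 31, 53, 1019] ztop 0.0206 ctr 0.0009 1.5081 r 0.1461 med [0.0133 1.4949]
side [260, 143, 13, 26, 249] ztop 0.2141 ctr 0.6291 0.1264 r 0.0360 med [0.6232 0.1187]
side [256, 340, 32, 32, 819] ztop 0.1349 ctr 0.2035 -0.6628 r 0.0468 med [ 0.2001 -0.6652]
```

It made contact at 0.1915, which matches the expected seat of 0.1916, and the rim is at 0.214. Releasing.

```bash
python3 -m jog '[[0,0,-0.2,0],[0,0,-0.2,0],[0,0,-0.2,0]]'; python3 -m jog '[[0,0,0,0],[0,0,0,0],[0,0,0,0],[0,0,0,0],[0,0,-0.5,0],[0,0,-2,0],[0,0,-4,0],[0,0,-7,0],[0,0,-9,0],[0,0,-9,0],[0,0,-9,0]]' -1;  python3 - <<'E'
from m import *
cups("side")
from fit import *
v=fit(TOOL,"tool",[.459,-.064,.1,1.79],["side"],(0,1,3))
v=fit(TOOL,"tool",[.459,-.064,.1,1.79],["top","side"],(0,1,2,3))
E
python3 go.py "[.462,-.083,.2]" "[.462,-.083,.104]"
```

```text
t: 17.63
eef_pos: [0.6362, 0.1281, 0.1919]
tool_rot: [-0.001, 0.992, 0.126, 0.001]
contact_force: [-1.1, 1.4, 6.4]
gripper_width: 0.721
grasp_force: 28.0
t: 18.55
eef_pos: [0.6362, 0.1275, 0.2825]
tool_rot: [-0.0, 0.992, 0.126, 0.001]
contact_force: [0.2, -0.6, -0.4]
gripper_width: 1.0
grasp_force: 0.0
side [46, 78, 31, 53, 1015] ztop 0.0198 ctr -0.0004 1.5149 r 0.1389 med [0.0144 1.4893]
side [261, 144, 12, 25, 264] ztop 0.2132 ctr 0.6335 0.1219 r 0.0364 med [0.627  0.1064]
side [256, 340, 32, 32, 822] ztop 0.1347 ctr 0.2031 -0.6635 r 0.0461 med [ 0.2001 -0.6652]
tool ['side'] [ 0.4614 -0.0611  0.1     1.7426] cost 1.490
tool ['top', 'side'] [ 0.4606 -0.0637  0.0962  1.7614] cost 2.846
yaw_y -1.319 q7 -1.76 [0.6349 0.1268 0.2795]
[.462,-.083,.2] [-21.95  16.02   8.  ]
[.462,-.083,.104] [-21.93  16.02  17.6 ]
```

The stack's rim is at 0.213, so all three cups are seated. Now the tool: go over the grip point with spin −1.541.

```bash
python3 -m jog '[[-1,1,0,-0.12],[-3,3,0,-0.24],[-5,4,0,-0.36],[-8,6,0,-0.48],[-11,8,0,-0.6],[-14,10,0,-0.72],[-17,12,0,-0.84],[-19,14,0,-0.96],[-21,15,0,-1.08],[-21.9,16,2,-1.2],[-21.9,16,4,-1.32],[-21.9,16,6,-1.44],[-21.9,16,8,-1.54],[-21.9,16,8,-1.54],[-21.9,16,8,-1.54],[-21.9,16,8,-1.54]]' -0.3; python3 go.py "[.4624,-.0832,.1015]"
```

```text
t: 20.08
eef_pos: [0.4637, -0.0822, 0.2015]
tool_rot: [0.0, 0.626, 0.78, 0.0]
contact_force: [-0.4, 0.1, -0.2]
gripper_width: 0.647
grasp_force: 0.0
yaw_y 0.218 q7 0.11 [ 0.4637 -0.0822  0.2015]
[.4624,-.0832,.1015] [-0.07 -0.16 10.  ]
```

```bash
python3 - <<'E'
from fit import *
fit(TRAY,"tray",[.638,.0072,.1,1.577],["side"],(0,1,3))
fit(TRAY,"tray",[.638,.0072,.1,1.577],["top"],(0,1,3))
o=bot.get_obs();print(o["gripper_width"])
E
```

```text
tray ['side'] [0.6309 0.0136 0.1    1.6021] cost 0.479
tray ['top'] [0.6316 0.0043 0.1    1.5538] cost 0.087
0.647553014586084
```

```bash
python3 -m jog '[[0,-0.1,3,0],[0,-0.1,6,0],[0,-0.1,8,0],[0,-0.1,9.2,0],[0,-0.1,9.7,0],[0,-0.1,10,0],[0,-0.1,10,0],[0,-0.1,10,0]]'; python3 go.py "[.4624,-.0832,.1015]"
```

```text
t: 20.85
eef_pos: [0.4632, -0.0825, 0.1019]
tool_rot: [0.001, 0.625, 0.781, 0.0]
contact_force: [0.2, -0.1, 0.0]
gripper_width: 0.647
grasp_force: 0.0
yaw_y 0.221 q7 -0.01 [ 0.4632 -0.0825  0.1019]
[.4624,-.0832,.1015] [-0.05 -0.1   0.04]
```

```bash
python3 -m jog '[[0,0,0,0],[0,0,0,0],[0,0,0,0],[0,0,0,0],[0,0,0,0],[0,0,0,0],[0,0,0,0],[0,0,0,0]]' 1 50
```

```text
t: 21.52
eef_pos: [0.4629, -0.0827, 0.1018]
tool_rot: [0.001, 0.625, 0.781, 0.0]
contact_force: [-1.3, -0.2, 5.1]
gripper_width: 0.264
grasp_force: 49.2
```

```bash
python3 -m jog '[[0,0,-1,0],[0,0,-3,0],[0,0,-5,0],[0,0,-7,0],[0,0,-8,0],[0,0,-8,0],[0,0,-8,0]]'; python3 go.py "[.6384,-.0648,.18]" "[.6384,-.0648,.107]"; python3 - <<'E'
from h import *
p,P,c,f=cam("side"); h=cv2.cvtColor(p,cv2.COLOR_RGB2HSV)
m=cv2.inRange(h,(4,170,100),(18,255,255))>0
m&=(abs(P[...,0]-.46)<.15)&(abs(P[...,1])<.25)
Q=P[m]; x,y,z=Q.T
A=np.c_[y,np.ones_like(y)]; print(len(Q),"z vs y",np.linalg.lstsq(A,z,rcond=None)[0].round(3),y.min(),y.max(),np.percentile(z,[5,50,95]))
E
```

```text
t: 22.1
eef_pos: [0.4624, -0.0827, 0.1811]
tool_rot: [0.001, 0.625, 0.781, 0.0]
contact_force: [0.2, 0.0, -1.2]
gripper_width: 0.262
grasp_force: 49.4
yaw_y 0.221 q7 0.09 [ 0.4624 -0.0827  0.1811]
[.6384,-.0648,.18] [-2.1  17.57  0.12]
[.6384,-.0648,.107] [-2.1  17.56  7.42]
71 z vs y [-0.037  0.184] -0.16378547736750293 0.011438432246388519 [0.18220708 0.18903084 0.19396344]
```

```bash
python3 -m jog '[[-0.2,2,0,0.05],[-0.5,5,0,0.1],[-0.9,8,0,0.15],[-1.3,11,0,0.216],[-1.7,14,0,0.216],[-2,16.5,0,0.216],[-2.1,17.6,0,0.216],[-2.1,17.6,0,0.216],[-2.1,17.6,0,0.216],[-2.1,17.6,0,0.216]]'; python3 go.py "[.6384,-.0648,.12]" "[.6384,-.0648,.107]"; python3 - <<'E'
from fit import *
img=cv2.imread("pics/top0.png"); c=bot.read_camera("top"); f=192/np.tan(np.radians(c["fovy"])/2); k=1.5625
g=cv2.cvtColor(img,cv2.COLOR_BGR2GRAY).astype(float)
def world(u,v,z):
    u=(u+.5)/k-.5; v=(v+.5)/k-.5
    d=c["pose"][:3,:3]@[(u-c["cx"])/f,(v-c["cy"])/f,1]; o=c["pose"][:3,3]; return (o+d*(z-o[2])/d[2])[:2].round(4)
def edges(a,off,th):
    b=a>th; i=np.where(np.diff(b.astype(int)))[0]; return [off+j+(th-a[j])/(a[j+1]-a[j]) for j in i]
for r in(218,252): 
    a=g[r-2:r+3,395:470].mean(0); e=edges(a,395,95); print("cutout cols",np.round(e,1),[world(x,r,.104)[1] for x in e],[world(x,r,.118)[1] for x in e])
for cl in(430,440): 
    a=g[200:275,cl-2:cl+3].mean(1); e=edges(a,200,95); print("cut rows",np.round(e,1),[(world(cl,x,.104)[0],world(cl,x,.118)[0]) for x in e])
for cl in(395,405): 
    a=g[222:252,cl-2:cl+3].mean(1); e=edges(a,222,80); print("slot rows",np.round(e,1),[(world(cl,x,.104)[0],world(cl,x,.118)[0]) for x in e])
a=g[235:240,360:490].mean(0);e=edges(a,360,90);print("recess cols",np.round(e,1),[world(x,237,.104)[1] for x in e])
E
```

```text
t: 22.98
eef_pos: [0.6372, -0.0645, 0.1795]
tool_rot: [-0.001, 0.705, 0.709, -0.001]
contact_force: [-0.7, 0.4, -0.6]
gripper_width: 0.266
grasp_force: 49.4
yaw_y 0.005 q7 -0.22 [ 0.6372 -0.0645  0.1795]
[.6384,-.0648,.12] [-0.03  0.14  5.95]
[.6384,-.0648,.107] [-0.03  0.14  7.25]
cutout cols [421.4 445.1] [np.float64(-0.0369), np.float64(-0.0849)] [np.float64(-0.0367), np.float64(-0.0841)]
cutout cols [421.6 446.1] [np.float64(-0.0375), np.float64(-0.0866)] [np.float64(-0.0372), np.float64(-0.0859)]
cut rows [207.  212.  260.6 265.2] [(np.float64(0.6973), np.float64(0.6928)), (np.float64(0.6867), np.float64(0.6822)), (np.float64(0.5856), np.float64(0.5821)), (np.float64(0.576), np.float64(0.5727))]
cut rows [207.1 212.1 260.5 265.2] [(np.float64(0.6973), np.float64(0.6928)), (np.float64(0.6868), np.float64(0.6823)), (np.float64(0.5858), np.float64(0.5824)), (np.float64(0.5761), np.float64(0.5728))]
slot rows [231.5 240.2] [(np.float64(0.6454), np.float64(0.6414)), (np.float64(0.6274), np.float64(0.6235))]
slot rows [231.5 240.3] [(np.float64(0.6456), np.float64(0.6415)), (np.float64(0.6273), np.float64(0.6234))]
recess cols [376.  471.6 483.1] [np.float64(0.0546), np.float64(-0.1381), np.float64(-0.1612)]
```

From the recess edges, the centreline at the cut-outs is x≈0.635 and the tray origin is y≈0.007. The target TCP is therefore (0.635, −0.065).

```bash
python3 -m jog '[[0,-0.2,1.5,0],[0,-0.2,3.5,0],[0,-0.2,5,0],[0,-0.2,5.2,0],[0,-0.2,5.2,0],[0,-0.2,5.2,0]]'; python3 go.py "[.635,-.0648,.125]" "[.635,-.0648,.106]";  python3 - <<'E'
from h import *
p=cam("side")[0]; q=cam("top")[0]
cv2.imwrite("pics/t1.png",np.hstack([cv2.resize(x[:,:,::-1],(390,390),interpolation=2) for x in (p[140:225,245:330],q[115:195,195:320])]))
E
```

```text
t: 23.53
eef_pos: [0.6367, -0.0646, 0.1297]
tool_rot: [0.0, 0.705, 0.709, 0.0]
contact_force: [-0.3, -0.4, -1.1]
gripper_width: 0.261
grasp_force: 49.4
yaw_y 0.005 q7 -0.25 [ 0.6367 -0.0646  0.1297]
[.635,-.0648,.125] [-0.02 -0.17  0.47]
[.635,-.0648,.106] [-0.02 -0.17  2.37]
```

View pics/t1.png

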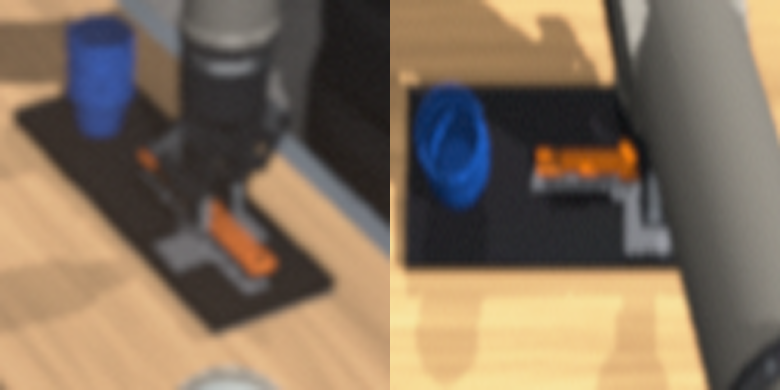

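The side half shows the tool gripped level over the recess, with the fork at (145,160) and the three-cup stack upright at (100,75). In the top half the blade tip is at (537,160), just above the slot. I'll measure the blade numerically.

```bash
cat > bl.py <<'E'
import sys
from fit import *
zt=float(sys.argv[1]); c=bot.read_camera("top"); f=192/np.tan(np.radians(c["fovy"])/2)
p=c["pixels"].astype(float)[115:195,195:285]; s=p[...,0]-p[...,2]; w=s.copy()
def world(u,v,z):
    d=c["pose"][:3,:3]@[(u-c["cx"])/f,(v-c["cy"])/f,1]; o=c["pose"][:3,3]; return (o+d*(z-o[2])/d[2])[:2].round(4)
roi=s[22:50,30:75]; m=roi>60
for j in range(0,45,3):
    col=np.clip(roi[:,j],0,None)
    if col.max()>60: v=(col*np.arange(28)).sum()/col.sum(); print(225+j,"%.0f"%col.max(),"width px %.1f"%(col.sum()/col.max()),world(225+j,137+v,zt))
r=roi.max(0); j=np.argmax(r>r.max()/2); j=j-1+(r.max()/2-r[j-1])/(r[j]-r[j-1]); print("tip",world(225+j,150,zt))
E
python3 bl.py .134
```

```text
243 146 width px 5.5 [0.6381 0.0455]
246 156 width px 5.5 [0.6371 0.0363]
249 120 width px 5.0 [0.6369 0.027 ]
252 148 width px 4.6 [0.6382 0.0177]
255 161 width px 4.7 [0.6377 0.0085]
258 204 width px 4.6 [ 0.6365 -0.0008]
261 159 width px 4.9 [ 0.6375 -0.0101]
264 154 width px 4.7 [ 0.638  -0.0193]
267 152 width px 5.1 [ 0.6388 -0.0286]
tip [0.6302 0.0492]
```

```bash
python3 -m jog '[[0,-0.25,0,0],[0,-0.25,0,0],[0,-0.25,0,0],[0,-0.25,0,0]]'; python3 bl.py .134; python3 go.py "[.634,-.0648,.106]"
```

```text
t: 24.02
eef_pos: [0.6342, -0.0645, 0.1291]
tool_rot: [0.0, 0.705, 0.709, 0.0]
contact_force: [-0.0, 0.7, -0.0]
gripper_width: 0.262
grasp_force: 49.4
243 144 width px 5.6 [0.6346 0.0455]
246 146 width px 5.0 [0.6329 0.0362]
249 107 width px 5.1 [0.6337 0.027 ]
252 152 width px 4.5 [0.6349 0.0177]
255 163 width px 5.0 [0.6339 0.0084]
258 204 width px 4.8 [ 0.6331 -0.0008]
261 162 width px 5.2 [ 0.6336 -0.0101]
264 154 width px 4.7 [ 0.6346 -0.0193]
267 151 width px 5.1 [ 0.6353 -0.0286]
tip [0.6302 0.0496]
yaw_y 0.005 q7 -0.25 [ 0.6342 -0.0645  0.129 ]
[.634,-.0648,.106] [-0.03 -0.02  2.3 ]
```

Blade centre x≈0.634 against slot 0.6346, so it's within the fit. Lowering gently.

```bash
python3 -m jog '[[0,0.05,0.5,0],[0,0.05,1,0],[0,0.05,1.3,0],[0,0.05,1.6,0],[0,0.05,1.8,0],[0,0.05,1.8,0],[0,0.05,1.8,0]]'; python3 -m jog '[[0,0,0.2,0],[0,0,0.4,0],[0,0,0.5,0],[0,0,0.5,0],[0,0,0.5,0]]'; python3 bl.py .110
```

```text
t: 24.65
eef_pos: [0.6346, -0.0644, 0.1107]
tool_rot: [-0.0, 0.705, 0.709, -0.0]
contact_force: [-0.0, -0.0, -0.2]
gripper_width: 0.263
grasp_force: 49.4
t: 25.07
eef_pos: [0.6347, -0.0644, 0.1059]
tool_rot: [0.0, 0.705, 0.709, 0.0]
contact_force: [0.6, 0.6, -0.7]
gripper_width: 0.261
grasp_force: 49.5
243 94 width px 6.0 [0.6343 0.0463]
246 128 width px 5.7 [0.6341 0.0369]
249 116 width px 4.7 [0.633  0.0275]
252 144 width px 4.6 [0.6345 0.0181]
255 146 width px 4.7 [0.6342 0.0087]
258 190 width px 4.6 [ 0.6336 -0.0007]
261 147 width px 4.7 [ 0.6344 -0.0101]
264 152 width px 4.4 [ 0.6346 -0.0195]
267 150 width px 4.9 [ 0.6354 -0.0289]
tip [0.637  0.0463]
```

```bash
python3 -m jog '[[0,0,0.1,0],[0,0,0.15,0],[0,0,0.2,0],[0,0,0.2,0],[0,0,0.2,0]]'
```

```text
t: 25.53
eef_pos: [0.6347, -0.0644, 0.1058]
tool_rot: [0.0, 0.705, 0.709, -0.0]
contact_force: [-6.0, -0.7, 12.9]
gripper_width: 0.265
grasp_force: 51.1
```

The floor contact came at exactly the predicted height. Releasing part-open inside the cut-outs, then retreating.

```bash
python3 -m jog '[[0,0,-0.15,0],[0,0,-0.2,0],[0,0,-0.2,0]]'; python3 -m jog '[[0,0,0,0],[0,0,0,0],[0,0,0,0],[0,0,0,0],[0,0,-1,0],[0,0,-3,0],[0,0,-6,0],[0,0,-10,0],[0,0,-14,0],[0,0,-14,0],[0,0,-14,0]]' 0; python3 go.py "[.45,-.2,.27]"
```

```text
t: 25.78
eef_pos: [0.6347, -0.0645, 0.1058]
tool_rot: [0.0, 0.705, 0.709, 0.0]
contact_force: [-0.7, -0.3, 3.2]
gripper_width: 0.261
grasp_force: 49.9
t: 26.7
eef_pos: [0.6364, -0.0642, 0.2498]
tool_rot: [0.003, 0.705, 0.709, 0.002]
contact_force: [-0.5, -0.2, -0.9]
gripper_width: 0.5
grasp_force: 0.0
yaw_y 0.005 q7 -0.19 [ 0.6364 -0.0642  0.2498]
[.45,-.2,.27] [-13.49 -18.7   -2.13]
```

```bash
python3 -m jog '[[-2,0,-3,0],[-5,-1,-6,0],[-9,-3,-8,0],[-13,-6,-8,0],[-17,-9,-8,0],[-21,-11,-8,0],[-25,-12,-8,0],[-29,-13,-8,0],[-32,-13,-8,0],[-32,-13,-8,0],[-32,-13,-8,0],[-32,-13,-8,0]]'; python3 - <<'E'
from m import *
for n in("top","side"):
    p,P,c,f,h=cups(n)
    m=(cv2.inRange(h,(4,150,90),(18,255,255))>0)&(abs(P[...,0]-.635)<.06)&(P[...,2]<.14)&(abs(P[...,1]+.02)<.2)
    Q=P[m]; y=Q[:,1]
    for lo,hi in((-.16,-.11),(-.11,-.06),(-.06,-.02),(-.02,.02),(.02,.06)):
        s=(y>lo)&(y<hi)
        if s.any(): print(n,lo,hi,s.sum(),"x,z",np.median(Q[s][:,[0,2]],0).round(4))
    print(y.min().round(4),y.max().round(4))
from fit import *
fit(TOOL,"tool",[.635,-.045,.104,1.576],["top"],(0,1,3))
fit([CUP[0]+[0,0,.04],CUP[0]+[0,0,.02],CUP[0],cupfrom(.014)[1]],"cup",[.635,.128,.104,0],["top","side"],(0,1,2))
E
```

```text
t: 27.7
eef_pos: [0.5055, -0.3854, 0.3244]
tool_rot: [-0.001, 0.706, 0.708, 0.0]
contact_force: [0.3, 0.7, 0.2]
gripper_width: 0.5
grasp_force: 0.0
top [202, 132, 26, 26, 517] ztop 0.2158 ctr 0.6312 0.1287 r 0.0320 med [0.6335 0.1309]
top [464, 278, 34, 31, 144] ztop 0.1351 ctr 0.2010 -0.6570 r 0.0486 med [ 0.1972 -0.6671]
top -0.16 -0.11 80 x,z [0.6351 0.1136]
top -0.11 -0.06 116 x,z [0.6329 0.1151]
top -0.06 -0.02 78 x,z [0.6334 0.1136]
top -0.02 0.02 64 x,z [0.6336 0.1108]
top 0.02 0.06 36 x,z [0.6338 0.1105]
-0.1425 0.0463
side [46, 78, 31, 53, 1020] ztop 0.0200 ctr -0.0032 1.5189 r 0.1391 med [0.0168 1.497 ]
side [261, 144, 12, 14, 137] ztop 0.2160 ctr 0.6339 0.1187 r 0.0382 med [0.6269 0.1044]
side [256, 339, 32, 33, 822] ztop 0.1348 ctr 0.2025 -0.6635 r 0.0466 med [ 0.2004 -0.6654]
side -0.16 -0.11 32 x,z [0.6337 0.1157]
side -0.11 -0.06 34 x,z [0.6322 0.1148]
side -0.06 -0.02 30 x,z [0.6314 0.1147]
side -0.02 0.02 19 x,z [0.6381 0.1124]
side 0.02 0.06 1 x,z [0.638 0.109]
-0.1539 0.0222
tool ['top'] [ 0.635  -0.0452  0.104   1.578 ] cost 0.320
cup ['top', 'side'] [0.6349 0.1241 0.1004 0.    ] cost 0.322
```

Tool tops measure 0.114 on the grip and 0.110 on the blade, exactly flat in the recess. The stack rim is 0.215 against 0.214 expected. Handing in.

```bash
python3 -c "from station import bot; print(bot.hand_in())"
```

```text
the job is handed in; nothing more can be done
None
```

The job is handed in at about 28 s: by final camera measurement, the three blue cups form one seated stack in the bay and the trim tool lies flat in its recess, fork in the narrow end; the hand-in gave no verdict.

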